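Draw out the tea-sample tray to its stops with the pull hook

TASK

Take the pull hook from its wooden rest, drop its tip into the hole in the sample tray's steel tongue and draw the tray out until you feel it come up against its hidden stop, then keep a light but definite pull against the stop for about a second (8 to 15 N at the hook, never over 25 N on the tray). Lift the hook out, leaving the tray drawn out, and lay the hook back in the two notches of its rest the way it lay. Touch the tray only with the hook and leave the things round about alone.

Things in the scene. Friction and masses are not known exactly. Their poses are not given: they have to be found in the camera images.
- hook_grip (a point): Centre of the pull hook's handle, the place to grasp it. The hook: a straight wooden handle 110 long (along x) x 14 wide (y) x 18 high (z), then a steel rod of 7 mm diameter going on along +x from the handle's end and bent down at a right angle 95 mm from this point, its tip ending 34 mm below this point. About 75 to 155 g. The point's x axis points along the handle to the bent end, z up. Lies free in the two notches of the rest.
- hook_tip (a point): Lowest point of the hook's bent-down tip (round end, 7 mm diameter); from hook_grip it is +95 mm in x, -34 mm in z.
- pull_hook: The pull hook itself (loose); its origin and axes are those of hook_grip.
- rest_seat (a point): Where the centre of the handle (hook_grip) is when the hook lies in its rest: 50 mm above the worktop. The rest is a fixed wooden base 124 x 50 x 8 with two notched uprights 10 thick, centred 42 mm either side of this point along x; notches 20 mm wide, floor 41 mm, uprights 56 mm high above the worktop; 74 mm free between the uprights. x of the point runs along the rest, towards where the bent end of the hook hangs out.
- pull_hole (a point): Centre of the mouth (upper surface) of the round 12 mm hole in the steel tongue of the tray, 29 mm above the worktop. The tongue is level, 6 mm thick, 40 wide, and sticks out 36 mm from the tray's front; the hole is 22 mm out from the front panel. Nothing but the worktop lies 23 mm under it. Same axes as the sample tray.
- sample_tray: The tray of tins that slides in the sampler. Origin: middle of the lower edge of its front panel's outer face; the panel is 116 wide and 44 high. x points into the sampler, so the tray comes out along -x, level; z up. It weighs 0.5 kg, drags with about 3 N, stays where it is left, and may stand up to 10 mm out at the start. The inside of the sampler is 118 mm wide and the tray cannot tip.
- travel_stop: The stop that ends the tray's travel, set inside the sampler where it cannot be seen; rigid. It halts the tray somewhere between 55 and 85 mm out from the closed position, differently each time. The pose given is only that of the sampler's own origin and does not tell where the stop is set: it must be felt.
- sampler: The low fixed wooden case, 170 (x, depth) x 136 (y) x 66 mm high, that holds the tray; origin at the centre of its underside, x away from its open front. With the tray closed, the tray's origin is at x = -87 mm, z = 9 mm in this frame.
- ramekin: White fluted ramekin 70 mm wide, 40 high, loose bystander; origin under its centre.
- tea_caddy: Round tea caddy 62 mm wide, 80 high, loose bystander; origin under its centre.
- espresso_cup: Small mug 58 mm wide, 56 high, loose bystander; origin under its centre.
- tealight: Tealight 39 mm wide, 19 high, loose bystander; origin under its centre.
Not all that is in view belongs to the job. Of the things that look like the part that bears rest_seat, the smaller one is meant.

How it is judged:
On the way, in this order (a step that is already met when the one before it is completed fails the run):
1. the hook's tip is in the hole of the tray's tongue (horizontal distance between hook_tip and pull_hole below 0.0065 m and z of hook_tip in the frame of pull_hole below -0.006 m), for 0.1 s.
2. with the hook in the hole, the tray is kept pulled against its stop (3 N or more on the stop) for 0.5 s (all of step 1 and contact force between sample_tray and travel_stop above 3 N and contact force between pull_hook and sample_tray above 3 N), for 0.5 s.
At the end, for the whole second after the job is handed in: The tray is still at least 45 mm out from its closed position; the hook lies at rest in both notches of its rest, its handle's centre within 20 mm (level) and 5 mm (height) of rest_seat, bent end on the same side as at the start, tip down (tilt under 0.12 rad) (x of sample_tray in the frame of sampler below -0.132 m and horizontal distance between hook_grip and rest_seat below 0.02 m and z of hook_grip in the frame of rest_seat between -0.005 and 0.005 m and x of hook_tip in the frame of rest_seat above 0.06 m and angle between pull_hook's own z axis and vertical below 0.12 rad and linear speed of pull_hook below 0.02 m/s); the robot touches nothing.
It fails at once if more than 25 N between hook and tray (contact force between pull_hook and sample_tray above 25 N).
It fails at once if the robot touches the tray itself (contact force between any of the fingers, the arm and sample_tray above 1 N).
It fails at once if a bystander (ramekin, caddy, cup, tealight) is moved by more than 15 mm (distance of any of ramekin, tea_caddy, espresso_cup, tealight from where it was at the start of the episode above 0.015 m).
It also fails if it takes over 64 s, if anything falls off the work surface, if the arm or the gripper's body presses on something with over 40 N, if the wrist force passes 120 N, or if a joint passes its speed limit or range.

ROBOT

A 6-joint arm with a two-finger parallel gripper is mounted at the origin on a cart in front of the work surface, level with it; the furniture and walls round the work are solid. World frame = base frame: x ahead of the robot, y to its left, z up, the work surface at z = 0. Lengths are in m, angles in rad, forces in N, time in s.
With the tool pointing down it reaches from about 0.375 to 0.75 m from the base axis. Payload 9 kg.
Tool frame: the origin (TCP) lies between the finger pads; the fingertips stand 22 mm ahead of it and the grasp point (between the pads) lies 3 mm ahead of it; z points along the fingers, y is the line along which they close (so a half turn about z gives the same grasp; the last joint's range is limited). The gripper opens to 85 mm and grips with 20 to 120 N. Pads are 22 mm wide; open, the fingers measure 114 mm over their backs; the gripper's body (76 mm by 85 mm) begins 54 mm behind the grasp point. The pads swing forward as they close: fully open they stand 13 mm farther back than shut.
Start: joints at [1.074, 0.104, 0.097, 1.564, 0, 1.353], TCP at [0.165, 0.577, 0.253] pointing down, gripper open.
Joint ranges: [-2.99, 2.99], [-0.84, 1.86], [-1.1, 1.16], [-1.84, 2.11], [-1.51, 1.56], [-3.14, 3.14]. Speed limits (rad/s): [2.22, 2.22, 2.57, 3.14, 3.14, 3.14].

INTERFACE

Orientations are given as a unit quaternion [x, y, z, w].
In Python, from cell import ctrl gives the robot as it stands.
- The arm moves only by the tool send_rows, never from a script. Its argument "commands" is a list of rows, each a list of 6 numbers: the shift along the tool's x, y, z each as a share of 500 mm, from -1 to 1, then the turn, a rotation vector about the tool's x, y, z each as a share of 6 degrees, from -1 to 1. In form: [[dx, dy, dz, rx, ry, rz], ...]. A call has 1 to 20 rows; each row shifts and turns the commanded pose from where the row before left it, along the tool's axes as they then stand; what a row does not reach is not made up. A row lasts 1/8 s, in which the tool goes at most 62.5 mm and 10.7 degrees, less where a joint would pass 70% of its speed; a pose out of reach is approached as far as the arm can. A call with a number of a shift or a turn outside -1 to 1 is refused whole. A call with a gripper value outside its range is refused whole. "hand" is the opening, from 0 (shut) to 1 (fully open), set as the call begins (left out, the last holds). The fingers move at their own pace and stop on an object; "grip_force" is the grip in N (left out, the last holds). Time passes only in rows, so rows that do not move let the fingers close. It gives the time, the measured TCP pose, the force, the opening and the grip force at its end, in the units of the state.
- ctrl.sense(): the state, without advancing time (a new reading comes with each control period).
- ctrl.snapshot(name): name is "side" or "top" or "wrist"; returns a dict with "color" (480x640x3 uint8, blue, green, red), "camera_matrix" (3x3 intrinsics, pixels), "extrinsics" (4x4, takes a point from world to camera coordinates). Camera axes: x right, y up, looking along -z (the intrinsics and any distortion apply to the point x, -y, -z); pixel columns grow to the right and rows downward; lengths in m; the calibration is good to about 2 mm. A picture is of the moment at which its call begins. There is no depth.
- ctrl.sign_off(): hands the job in; it is judged then, once.
The state is a dict: "t": time; "joint_pos": joint angles; "joint_velocities": joint speeds; "joint_efforts": joint torques, N m; "tcp_pos": TCP position; "tool_rot": TCP orientation; "force": force on the tool from outside, world axes, zero at the start; "wrist_torque": the same for the moment, N m; "grip_width": opening from 0.0 (shut) to 1.0 (fully open); "grip_force": force on a finger pad.
Only numpy, scipy, OpenCV 4.12 (cv2) and the standard library are available. Lean on these libraries where they do the work, as an engineer would, in place of code of your own. Each camera call takes 0.05 s, during which the arm holds its last target. There are 200 camera calls.

## Working session

There is one attempt and no reset: what is moved stays moved. The work goes in short steps, Python scripts to look and compute and a tool call to move; the robot and the scene stay as the last step left them, time stands still between calls to the robot, and variables do not carry over. Pictures are saved under pics/ and viewed, at most 10 in all, crops included, and the job is handed in when it is done.

Besides the shell and the picture viewer there is one more tool, called as name([rows], argument=value, ...), one row to a line, values as JSON. send_rows: Moves the arm, as the interface text tells. Shift numbers are shares of 500 mm and turn numbers shares of 6 degrees, none past 1 either way. Its arguments: {"type":"object","properties":{"commands":{"type":"array","items":{"type":"array","items":{"type":"number","minimum":-1,"maximum":1}}},"hand":{"type":"number"},"grip_force":{"type":"number"}},"required":["commands"]}

```bash
mkdir -p pics
cat > h.py <<'E'
import numpy as np, cv2
from cell import ctrl
def snap(n,f):
    s=ctrl.snapshot(n); cv2.imwrite(f'pics/{f}.png',s['color']); np.savez(f'{f}.npz',K=s['camera_matrix'],E=s['extrinsics'],c=s['color']); return s
def ray(f,u,v,z):
    d=np.load(f+'.npz');K=d['K'];E=d['E'];p=np.linalg.inv(K)@[u,v,1]
    r=E[:3,:3].T@np.array([p[0],-p[1],-p[2]]);o=-E[:3,:3].T@E[:3,3]
    return o+r*(z-o[2])/r[2]
def proj(f,P):
    d=np.load(f+'.npz');K=d['K'];E=d['E'];q=E[:3,:3]@P+E[:3,3];q=K@[q[0],-q[1],-q[2]];return q[:2]/q[2]
E
python3 -c "
from h import *
for n in ['top','side']:
    s=snap(n,n+'0');E=s['extrinsics'];print(s['camera_matrix'].tolist(),(-E[:3,:3].T@E[:3,3]),s.keys())
print(ctrl.sense())"
```

```text
[[468.9975837923516, 0.0, 320.9888982376126], [0.0, 468.9975837923516, 235.8252314715024], [0.0, 0.0, 1.0]] [0.45520373 0.09258463 1.32360934] dict_keys(['color', 'camera_matrix', 'extrinsics'])
[[517.5248423309774, 0.0, 317.2771674749067], [0.0, 517.5248423309774, 243.8639709458058], [0.0, 0.0, 1.0]] [ 0.43409784 -0.93712337  0.89765841] dict_keys(['color', 'camera_matrix', 'extrinsics'])
{'t': 0.1, 'joint_pos': array([ 1.07426684e+00,  1.04644747e-01,  9.65375675e-02,  1.56387969e+00,
       -8.75729891e-06,  1.35309761e+00]), 'joint_velocities': array([ 2.14515158e-03, -6.34521005e-04,  1.46488977e-03,  9.78824493e-04,
       -4.66128479e-05,  2.22334631e-04]), 'joint_efforts': array([ 6.81227961e-03, -5.58205104e+01,  5.04722714e+01,  1.30238946e-02,
       -2.69751363e-04, -3.19295873e-05]), 'tcp_pos': array([0.16500052, 0.576587  , 0.25259183]), 'tool_rot': array([ 1.38964167e-01,  9.90297231e-01, -5.59247638e-04, -2.03988303e-04]), 'force': array([-0.37440186,  0.70382386, -0.74324216]), 'wrist_torque': array([ 0.00437927, -0.04204661, -0.03739702]), 'grip_force': 0.0, 'grip_width': 1.002587830877063}
```

View pics/top0.png

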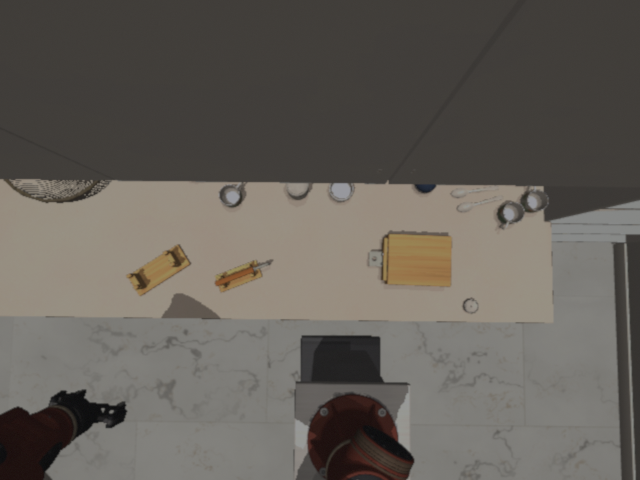

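View pics/side0.png

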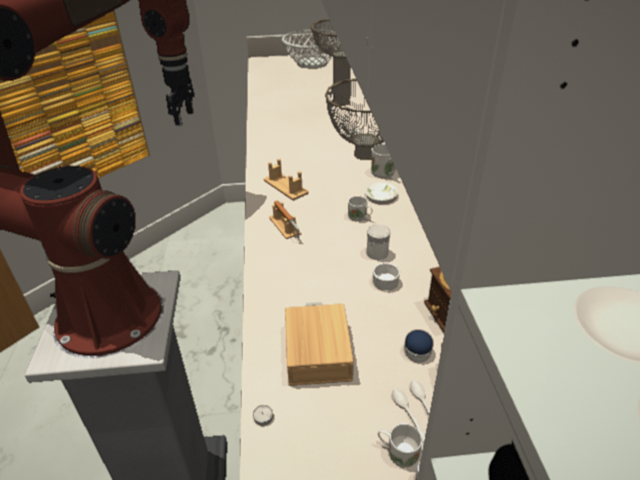

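```bash
python3 -c "
from h import *
c=np.load('top0.npz')['c']
a=cv2.resize(c[250:300,200:290],None,fx=8,fy=8,interpolation=3)
b=cv2.resize(c[225:295,360:460],None,fx=7.2,fy=7.2,interpolation=3)
b=b[:,:720]; im=np.vstack([a,b]) ; print(im.shape); cv2.imwrite('pics/c1.png',cv2.resize(im,None,fx=.66,fy=.66,interpolation=cv2.INTER_AREA))
for P in [(0,0,0)]: print(proj('top0',np.array(P)))
for u,v,z in [(271,261.5,.05),(240,275,.059),(375,259,.029),(419,260,.066),(384,236,.066),(452,236,.066),(452,286,.066),(384,284,.066),(471,306,.019)]: print(u,v,ray('top0',u,v,z).round(4))
"
```

```text
(904, 720, 3)
[352.91478263 440.16484907]
271 261.5 [0.4844 0.2289 0.05  ]
240 275 [0.4469 0.3105 0.059 ]
375 259 [ 0.4953 -0.0555  0.029 ]
419 260 [ 0.4929 -0.1691  0.066 ]
384 236 [ 0.5562 -0.0753  0.066 ]
452 236 [ 0.5585 -0.2581  0.066 ]
452 286 [ 0.4247 -0.2568  0.066 ]
384 284 [ 0.4278 -0.0755  0.066 ]
471 306 [ 0.3693 -0.3218  0.019 ]
```

View pics/c1.png

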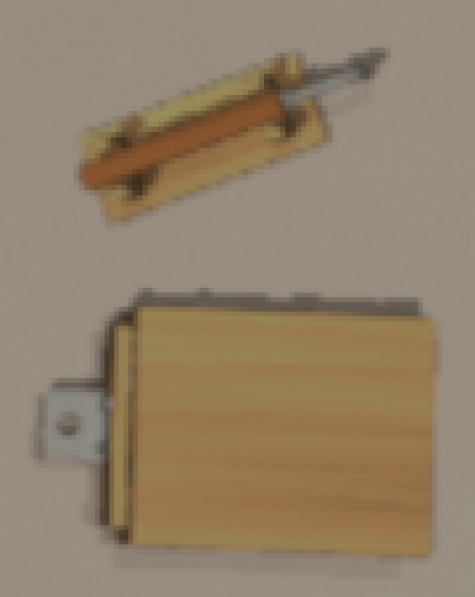

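```bash
python3 -c "
from h import *
a=ray('top0',216.1,283.1,.059);b=ray('top0',253.6,270.3,.059);t=ray('top0',270.1,262.9,.053)
print(a,b,t,np.linalg.norm(b-a),(a+b)/2,np.linalg.norm((t-(a+b)/2)[:2]))
for d in (b-a,t-a): print('yaw',np.degrees(np.arctan2(d[1],d[0])))
f=lambda x,y,z:ray('top0',360+x/4.752,225+(y-264)/4.752,z)
h=f(68,425,.029);print('hole',h)
q=[f(138,310,.066),f(435,318,.066),f(430,555,.066),f(130,543,.066)];print(np.round(q,4))
for i,j in((0,1),(3,2),(3,0),(2,1)):d=q[j]-q[i];print(np.linalg.norm(d),np.degrees(np.arctan2(d[1],d[0])))
from scipy.spatial.transform import Rotation as R
print(R.from_quat(ctrl.sense()['tool_rot']).as_matrix().round(3))
"
```

```text
[0.42445718 0.37409914 0.059     ] [0.45994945 0.27427705 0.059     ] [0.48048461 0.23097382 0.053     ] 0.10594409543853964 [0.44220332 0.32418809 0.059     ] 0.10076884052478435
yaw -70.42689266090764
yaw -68.62178859066745
hole [ 0.49557432 -0.05359727  0.029     ]
[[ 0.56   -0.0888  0.066 ]
 [ 0.5575 -0.2569  0.066 ]
 [ 0.424  -0.2528  0.066 ]
 [ 0.4286 -0.0845  0.066 ]]
0.1680880172643412 -90.84330174568701
0.16841989607381397 -91.57333113533299
0.13139709649948478 -1.907324943737877
0.13353714734313263 -1.7537200340174204
[[-0.961  0.275 -0.001]
 [ 0.275  0.961 -0.001]
 [ 0.    -0.001 -1.   ]]
```

send_rows([
  [-0.042,-0.021,0,0,0,0],
  [-0.084,-0.042,0,0,0,0],
  [-0.084,-0.042,0,0,0,0],
  [-0.084,-0.042,0,0,0,0],
  [-0.084,-0.042,0,0,0,0],
  [-0.084,-0.042,0,0,0,0],
  [-0.084,-0.042,0,0,0,0],
  [-0.084,-0.042,0,0,0,0],
  [-0.042,-0.021,0,0,0,0],
  [0,0,0,0,0,0.99],
  [0,0,0,0,0,0.99],
  [0,0,0,0,0,0.99],
  [0,0,0,0,0,0.99],
  [0,0,0,0,0,0.99],
  [0,0,0,0,0,0.99],
  [0,0,0,0,0,0.99],
  [0,0,0,0,0,0.99],
  [0,0,0,0,0,0.99],
  [0,0,0,0,0,0],
], hand=1)

```text
t: 2.48
tcp_pos: [0.4418, 0.3228, 0.253]
tool_rot: [0.569, 0.822, -0.0, -0.0]
force: [0.6, -0.2, -0.2]
grip_width: 0.998
grip_force: 0.0
```

```bash
cat >> h.py <<'E'
from scipy.spatial.transform import Rotation as R
def st():
    s=ctrl.sense();M=R.from_quat(s['tool_rot']).as_matrix()
    print('t',s['t'],'p',s['tcp_pos'].round(4),'yaw',np.degrees(np.arctan2(M[1,0],M[0,0])).round(2),'z',M[:,2].round(4),'F',s['force'].round(2),'T',s['wrist_torque'].round(2),'w',s['grip_width'],s['grip_force'],'q',s['joint_pos'].round(2));return s,M
E
python3 -c "
from h import *
st();s=snap('wrist','w0');E=s['extrinsics'];print((-E[:3,:3].T@E[:3,3]),proj('w0',np.array([.4422,.3242,.059])))"
```

```text
t 2.475 p [0.4418 0.3228 0.253 ] yaw 110.61 z [-6.e-04 -2.e-04 -1.e+00] F [ 0.58 -0.17 -0.16] T [-0.   -0.01 -0.  ] w 0.997692222503365 0.0 q [ 0.39 -0.06 -0.07  1.56  0.    1.6 ]
[0.41689919 0.38853132 0.37409724] [321.53526968 212.50362143]
```

View pics/w0.png

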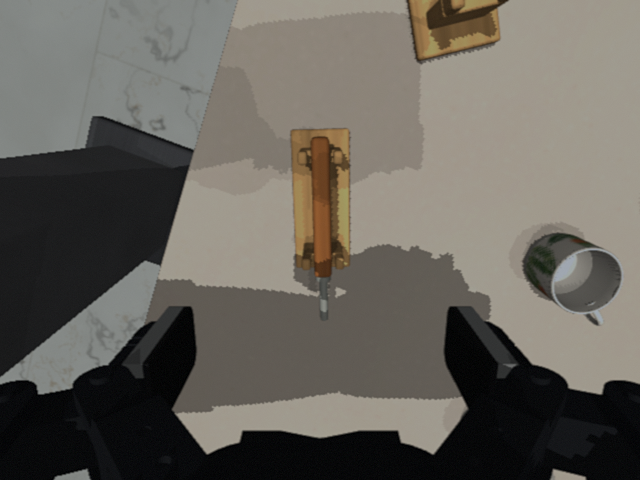

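```bash
python3 -c "
from h import *
a=ray('w0',320,138,.059);b=ray('w0',322,276,.057);t=ray('w0',323.7,316,.05);r=ray('w0',321,198,.008)
print(a,b,t,np.linalg.norm(b-a),(a+b)/2,'restbase',r)
for d in (b-a,t-a): print('yaw',np.degrees(np.arctan2(d[1],d[0])))
u=(t-a)[:2];u/=np.linalg.norm(u);print('grip from tip',t[:2]-u*.095, 'from a',a[:2]+u*.055)
"
```

```text
[0.42157527 0.37576818 0.059     ] [0.46111189 0.27508036 0.057     ] [0.47616897 0.23930941 0.05      ] 0.10819049182182934 [0.44134358 0.32542427 0.058     ] restbase [0.44125062 0.32583963 0.008     ]
yaw -68.56178478078446
yaw -68.19490229354676
grip from tip [0.44088118 0.32751242] from a [0.44200504 0.32470328]
```

send_rows([
  [0.006,0.001,0,0,0,-0.17],
  [0,0,0.05,0,0,0],
  [0,0,0.05,0,0,0],
  [0,0,0.05,0,0,0],
  [0,0,0.05,0,0,0],
  [0,0,0.05,0,0,0],
  [0,0,0.05,0,0,0],
  [0,0,0.05,0,0,0],
  [0,0,0.05,0,0,0],
  [0,0,0,0,0,0],
  [0,0,0,0,0,0],
], hand=1)

```text
t: 3.9
tcp_pos: [0.4418, 0.3262, 0.0543]
tool_rot: [0.562, 0.827, 0.0, 0.0]
force: [0.3, 0.8, 0.2]
grip_width: 1.0
grip_force: 0.0
```

send_rows([
  [0,0,0,0,0,0],
  [0,0,0,0,0,0],
  [0,0,0,0,0,0],
  [0,0,0,0,0,0],
  [0,0,0,0,0,0],
  [0,0,0,0,0,0],
  [0,0,0,0,0,0],
  [0,0,0,0,0,0],
  [0,0,0,0,0,0],
  [0,0,0,0,0,0],
], hand=0, grip_force=100)

```text
t: 5.15
tcp_pos: [0.4416, 0.326, 0.0537]
tool_rot: [0.562, 0.827, 0.0, 0.0]
force: [-0.0, 0.0, 4.9]
grip_width: 0.143
grip_force: 98.0
```

```bash
python3 -c "
from h import *
st()"
```

```text
t 5.15 p [0.4416 0.326  0.0537] yaw 111.59 z [ 6.e-04  3.e-04 -1.e+00] F [-0.03  0.05  4.88] T [-0.09  0.14  0.  ] w 0.14253552426078972 97.95085430145264 q [ 0.4   0.01 -0.36  1.19  0.    1.59]
```

send_rows([
  [0,0,0,0,0,0],
  [0,0,0,0,0,0],
  [0,0,0,0,0,0],
  [0,0,0,0,0,0],
  [0,0,0,0,0,0],
  [0,0,-0.03,0,0,0],
  [0,0,-0.05,0,0,0],
  [0,0,-0.05,0,0,0],
  [0,0,-0.05,0,0,-1],
  [0,0,-0.02,0,0,-1],
  [0,0,0,0,0,-1],
  [0,0,0,0,0,-1],
  [0,0,0,0,0,-1],
  [0,0,0,0,0,-1],
  [0,0,0,0,0,-1],
  [0,0,0,0,0,-1],
  [0,0,0,0,0,-1],
  [0,0,0,0,0,-1],
  [0,0,0,0,0,-1],
  [0,0,0,0,0,-1],
], hand=1)

```text
t: 7.65
tcp_pos: [0.4415, 0.326, 0.1546]
tool_rot: [-0.033, 0.999, 0.0, 0.001]
force: [-0.8, -0.3, 0.3]
grip_width: 1.0
grip_force: 0.0
```

send_rows([
  [0,0,0,0,0,-1],
  [0,0,0,0,0,-1],
  [0,0,0,0,0,-1],
  [0,0,0,0,0,-1],
  [0,0,0,0,0,-1],
  [0,0,0,0,0,-1],
  [0,0,0,0,0,-1],
  [0,0,0,0,0,-1],
  [0,0,0,0,0,-1],
  [0,0,0,0,0,-1],
  [0,0,0,0,0,-1],
  [0,0,0,0,0,-1],
  [0,0,0,0,0,-1],
  [0,0,0,0,0,-1],
  [0,0,0,0,0,-1],
  [0,0,0,0,0,-1],
  [0,0,0,0,0,-1],
  [0,0,0,0,0,-1],
  [0,0,0,0,0,0],
  [0,0,0,0,0,0],
])

```text
t: 10.15
tcp_pos: [0.4415, 0.326, 0.1539]
tool_rot: [0.826, -0.563, 0.0, -0.0]
force: [-1.0, -0.2, -0.1]
grip_width: 0.997
grip_force: 0.0
```

```bash
python3 -c "
from h import *
st();snap('wrist','w1')"
```

```text
t 10.15 p [0.4415 0.326  0.1539] yaw -68.54 z [ 7.e-04  3.e-04 -1.e+00] F [-1.02 -0.21 -0.1 ] T [-0.02  0.01 -0.07] w 0.9973668115306971 0.0 q [ 0.4  -0.05 -0.24  1.38  0.   -1.55]
```

View pics/w1.png

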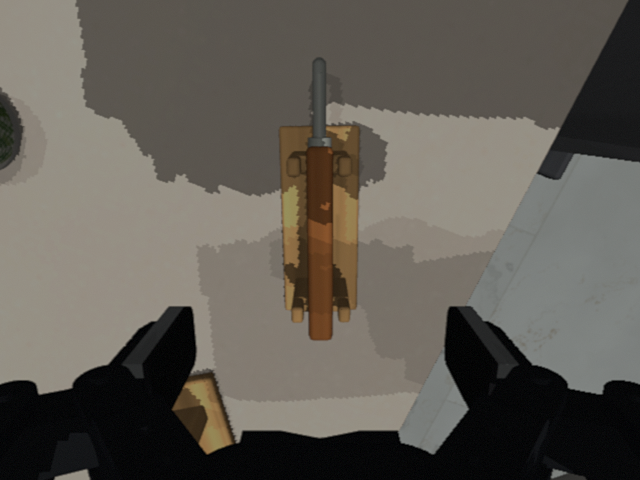

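```bash
python3 -c "
from h import *
a=ray('w1',320,338,.059);b=ray('w1',320,149,.056);t=ray('w1',319,61,.05)
print(a,b,t,np.linalg.norm(b-a),(a+b)/2)
for d in (b-a,t-a): print('yaw',np.degrees(np.arctan2(d[1],d[0])))
print(proj('w1',np.array([.4415,.326,.05])))
"
```

```text
[0.42219425 0.37430841 0.059     ] [0.46091099 0.2757072  0.056     ] [0.47688369 0.23638748 0.05      ] 0.10597255949240127 [0.44155262 0.3250078  0.0575    ]
yaw -68.56205746056433
yaw -68.3703151351562
[319.43900914 246.53964339]
```

send_rows([
  [0,0,0.05,0,0,0],
  [0,0,0.05,0,0,0],
  [0,0,0.05,0,0,0],
  [0,0,0.05,0,0,0],
  [0,0,0,0,0,0],
  [0,0,0,0,0,0],
])

```text
t: 10.95
tcp_pos: [0.4418, 0.3261, 0.0544]
tool_rot: [0.827, -0.562, 0.0, -0.0]
force: [0.8, -0.6, 0.8]
grip_width: 1.002
grip_force: 0.0
```

send_rows([
  [0,0,0,0,0,0],
  [0,0,0,0,0,0],
  [0,0,0,0,0,0],
  [0,0,0,0,0,0],
  [0,0,0,0,0,0],
  [0,0,0,0,0,0],
  [0,0,0,0,0,0],
  [0,0,0,0,0,0],
], hand=0, grip_force=110)

```text
t: 11.95
tcp_pos: [0.4415, 0.326, 0.0537]
tool_rot: [0.827, -0.562, 0.0, -0.0]
force: [-1.8, -0.4, 5.7]
grip_width: 0.142
grip_force: 107.7
```

```bash
python3 -c "
from h import *
st()"
```

```text
t 11.95 p [0.4415 0.326  0.0537] yaw -68.42 z [ 5.e-04  3.e-04 -1.e+00] F [-1.79 -0.44  5.74] T [-0.14  0.3  -0.01] w 0.14220471884964084 107.74027347564697 q [ 0.4   0.01 -0.36  1.19  0.   -1.55]
```

send_rows([
  [0,0,-0.035,0,0,0],
  [0,0,-0.035,0,0,0],
  [0,0,-0.035,0,0,0],
  [0,0,-0.035,0,0,0],
  [0.0714,0.013,0,0,0,0],
  [0.0714,0.013,0,0,0,0],
  [0.0714,0.013,0,0,0,0],
  [0.0714,0.013,0,0,0,0],
  [0.0714,0.013,0,0,0,0],
  [0.0714,0.013,0,0,0,0],
  [0.0714,0.013,0,0,0,0],
  [0.0714,0.013,0,0,0,0],
  [0,0,0,0,0,0.958],
  [0,0,0,0,0,0.958],
  [0,0,0,0,0,0.958],
  [0,0,0,0,0,0.958],
  [0,0,0.036,0,0,0],
  [0,0,0.036,0,0,0],
  [0,0,0,0,0,0],
])

```text
t: 14.32
tcp_pos: [0.4964, 0.0415, 0.0848]
tool_rot: [-0.699, 0.715, 0.002, -0.001]
force: [1.0, 0.2, -0.5]
grip_width: 0.141
grip_force: 107.3
```

```bash
python3 -c "
from h import *
st();snap('wrist','w2')"
```

```text
t 14.325 p [0.4964 0.0415 0.0848] yaw -91.33 z [-4.e-03  8.e-04 -1.e+00] F [ 1.04  0.16 -0.52] T [0.03 0.02 0.06] w 0.14104545615995753 107.33174800872803 q [-0.18 -0.17 -0.47  1.27  0.   -1.73]
```

View pics/w2.png

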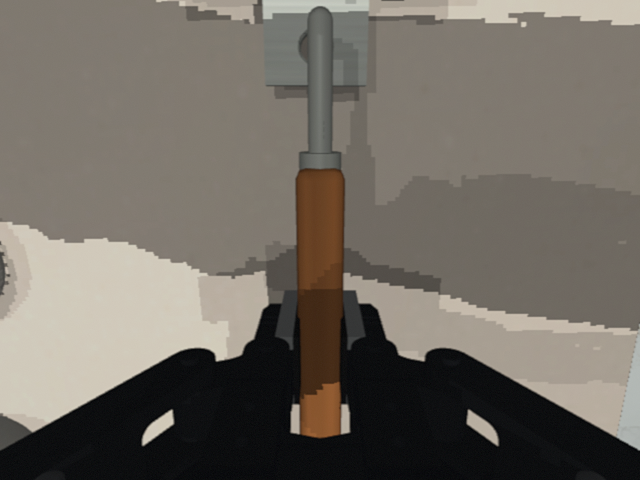

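```bash
python3 -c "
from h import *
l=ray('w2',265,60,.029);r=ray('w2',368,60,.029);f=ray('w2',316,86,.029);h=ray('w2',300,46,.029)
print(l,r,np.linalg.norm(l-r),'front',f,'holeleft',h)
l2=ray('w2',264,30,.029);d=l2-ray('w2',266,80,.029);print('yaw left',np.degrees(np.arctan2(d[1],d[0])))
d=np.array([np.cos(np.radians(-91.4)),np.sin(np.radians(-91.4)),0]);H=(f+d*.014)
m=(l+r)/2; n=np.array([-d[1],d[0],0]); H=H+n*((m-H)@n);print('hole',H,proj('w2',H))
s=ctrl.sense();M=R.from_quat(s['tool_rot']).as_matrix()
tip=s['tcp_pos']+M@np.array([.095,0,.003+.034]);print('tip',tip,proj('w2',tip))
bend=s['tcp_pos']+M@np.array([.095,0,.003]);print(proj('w2',bend), 'handle end',proj('w2',s['tcp_pos']+M@np.array([.055,0,.003-.009])))
print('rod measured at z', ray('w2',319.5,24,bend[2]), bend, proj('w2',bend+[0,-.0035,0]))
print('tool delta',M.T@(H-tip))
"
```

```text
[ 0.51487573 -0.04986061  0.029     ] [ 0.47470296 -0.04892623  0.029     ] 0.040183628680416375 front [ 0.49524475 -0.03984228  0.029     ] holeleft [ 0.50104901 -0.05456317  0.029     ]
yaw left -90.93474069198477
hole [ 0.49468085 -0.05383268  0.029     ] [316.50750262  47.63684114]
tip [ 0.49471939 -0.05360207  0.04894211] [316.21712543  38.94403368]
[315.38973073  15.51409048] handle end [315.56489341 171.92447457]
rod measured at z [ 0.49376481 -0.05156107  0.08294201] [ 0.49480115 -0.05361942  0.08294201] [315.03347733   0.71433142]
tool delta [ 2.40496611e-04 -1.50950459e-05  1.99420235e-02]
```

send_rows([
  [0.0014,-0.002,0,0,0,0],
  [0,0,0.016,0,0,0],
  [0,0,0.016,0,0,0],
  [0,0,0.008,0,0,0],
  [0,0,0.006,0,0,0],
  [0,0,0,0,0,0],
])

```text
t: 15.12
tcp_pos: [0.4989, 0.0405, 0.0641]
tool_rot: [-0.698, 0.716, 0.0, -0.0]
force: [0.3, -0.3, -0.9]
grip_width: 0.142
grip_force: 107.3
```

```bash
python3 -c "
from h import *
st()"
```

```text
t 15.125 p [0.4989 0.0405 0.0641] yaw -91.41 z [-3.e-04  1.e-04 -1.e+00] F [ 0.27 -0.26 -0.85] T [-0.01  0.    0.03] w 0.14225420992417634 107.3326849937439 q [-0.18 -0.15 -0.5   1.22  0.   -1.73]
```

```bash
python3 -c "
from h import *
s,M=st();snap('wrist','w3');c=np.load('w3.npz')['c'];cv2.imwrite('pics/w3c.png',cv2.resize(c[0:190,240:400],None,fx=3,fy=3,interpolation=3))
tip=s['tcp_pos']+M@np.array([.095,0,.003+.034]);print('tip',tip,proj('w3',tip),proj('w3',s['tcp_pos']+M@np.array([.095,0,.003])),'H',proj('w3',np.array([.4947,-.0538,.029])))
"
```

```text
t 15.125 p [0.4989 0.0405 0.0641] yaw -91.41 z [-3.e-04  1.e-04 -1.e+00] F [ 0.27 -0.26 -0.85] T [-0.01  0.    0.03] w 0.14225420992417634 107.3326849937439 q [-0.18 -0.15 -0.5   1.22  0.   -1.73]
tip [ 0.49656617 -0.0544959   0.02709605] [318.29223578  39.92316571] [317.88384776  16.98689907] H [323.80554533  40.99741388]
```

View pics/w3c.png

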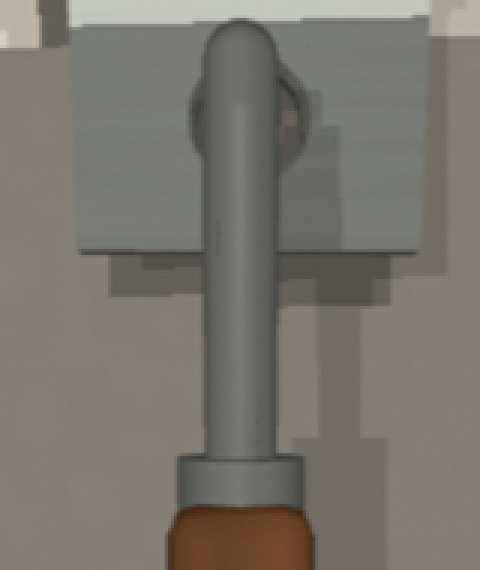

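send_rows([
  [0,0.0014,0,0,0,0],
  [0,0,0.006,0,0,0],
  [0,0,0.006,0,0,0],
  [0,0,0.006,0,0,0],
  [0,0,0,0,0,0],
  [0,0,0,0,0,0],
])

```text
t: 15.92
tcp_pos: [0.4983, 0.0405, 0.0553]
tool_rot: [-0.698, 0.716, 0.0, 0.0]
force: [-0.5, 0.0, -0.1]
grip_width: 0.145
grip_force: 107.3
```

```bash
python3 -c "
from h import *
st()"
```

```text
t 15.925 p [0.4983 0.0405 0.0553] yaw -91.41 z [ 0.e+00  1.e-04 -1.e+00] F [-0.47  0.01 -0.11] T [0.04 0.01 0.05] w 0.14521123183385654 107.33246326446533 q [-0.18 -0.14 -0.51  1.2   0.   -1.73]
```

send_rows([
  [-0.002,0,0,0,0,0],
  [-0.004,0,0,0,0,0],
  [-0.006,0,0,0,0,0],
  [-0.008,0,0,0,0,0],
  [-0.01,0,0,0,0,0],
  [-0.01,0,0,0,0,0],
  [-0.01,0,0,0,0,0],
  [-0.01,0,0,0,0,0],
])

```text
t: 16.92
tcp_pos: [0.4991, 0.0708, 0.0553]
tool_rot: [-0.698, 0.716, -0.0, 0.0]
force: [0.2, -3.7, -1.5]
grip_width: 0.143
grip_force: 107.2
```

```bash
python3 -c "
from h import *
st()"
```

```text
t 16.925 p [0.4991 0.0708 0.0553] yaw -91.4 z [ 1.e-04  0.e+00 -1.e+00] F [ 0.24 -3.74 -1.53] T [-0.7  -0.05  0.07] w 0.14310837472608517 107.24309921264648 q [-0.12 -0.13 -0.5   1.2   0.   -1.67]
```

send_rows([
  [-0.006,0,0,0,0,0],
  [-0.004,0,0,0,0,0],
])

```text
t: 17.18
tcp_pos: [0.4992, 0.0757, 0.0553]
tool_rot: [-0.698, 0.716, -0.0, 0.0]
force: [0.8, -2.5, -0.9]
grip_width: 0.14
grip_force: 107.3
```

```bash
python3 -c "
from h import *
st()"
```

```text
t 17.175 p [0.4992 0.0757 0.0553] yaw -91.4 z [ 1.e-04  1.e-04 -1.e+00] F [ 0.82 -2.5  -0.91] T [-0.62 -0.12  0.04] w 0.14018201100659056 107.25699663162231 q [-0.11 -0.13 -0.49  1.2   0.   -1.66]
```

send_rows([
  [-0.004,0,0,0,0,0],
  [-0.004,0,0,0,0,0],
  [-0.004,0,0,0,0,0],
  [-0.004,0,0,0,0,0],
  [-0.004,0,0,0,0,0],
])

```text
t: 17.8
tcp_pos: [0.4995, 0.0856, 0.0553]
tool_rot: [-0.698, 0.716, -0.0, 0.0]
force: [-0.0, -4.0, -1.5]
grip_width: 0.138
grip_force: 107.3
```

```bash
python3 -c "
from h import *
st();snap('top','top1')
c=np.load('top1.npz')['c'];cv2.imwrite('pics/t1.png',cv2.resize(c[225:295,330:430],None,fx=7,fy=7,interpolation=3))"
```

```text
t 17.8 p [0.4995 0.0856 0.0553] yaw -91.41 z [ 1.e-04  1.e-04 -1.e+00] F [-0.02 -4.   -1.53] T [-0.6  -0.13  0.06] w 0.13771812578323234 107.25896000862122 q [-0.09 -0.12 -0.49  1.2   0.   -1.64]
```

View pics/t1.png

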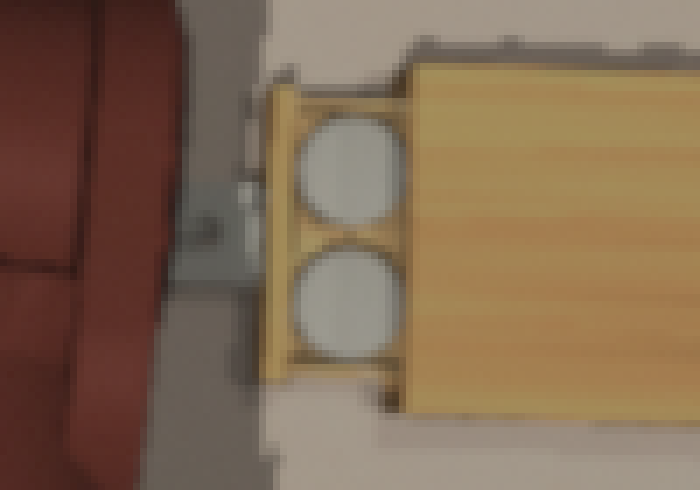

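```bash
python3 -c "
from h import *
p=ray('top1',368,258.5,.053);q=ray('top1',388.3,258.5,.066);print(p,q,'out',p[1]-q[1]-.002)"
```

```text
[ 0.49564465 -0.03380376  0.053     ] [ 0.49590128 -0.08689849  0.066     ] out 0.05109472539637225
```

send_rows([
  [-0.002,0,0,0,0,0],
  [-0.002,0,0,0,0,0],
])

```text
t: 18.1
tcp_pos: [0.4995, 0.0875, 0.0553]
tool_rot: [-0.698, 0.716, -0.0, 0.0]
force: [0.7, -2.6, -0.7]
grip_width: 0.141
grip_force: 107.3
```

send_rows([
  [-0.0015,0,0,0,0,0],
  [-0.0015,0,0,0,0,0],
])

```text
t: 18.35
tcp_pos: [0.4995, 0.089, 0.0553]
tool_rot: [-0.698, 0.716, 0.0, 0.0]
force: [0.2, -2.8, -0.6]
grip_width: 0.144
grip_force: 107.3
```

send_rows([
  [-0.0015,0,0,0,0,0],
  [-0.0015,0,0,0,0,0],
])

```text
t: 18.6
tcp_pos: [0.4996, 0.0905, 0.0553]
tool_rot: [-0.698, 0.716, 0.0, 0.0]
force: [-0.1, -3.7, -1.3]
grip_width: 0.144
grip_force: 107.3
```

send_rows([
  [-0.0015,0,0,0,0,0],
  [-0.0015,0,0,0,0,0],
])

```text
t: 18.85
tcp_pos: [0.4996, 0.092, 0.0553]
tool_rot: [-0.698, 0.716, -0.0, 0.0]
force: [0.5, -3.8, -2.0]
grip_width: 0.145
grip_force: 107.3
```

send_rows([
  [-0.0015,0,0,0,0,0],
  [-0.0015,0,0,0,0,0],
])

```text
t: 19.1
tcp_pos: [0.4997, 0.0935, 0.0553]
tool_rot: [-0.698, 0.716, -0.0, 0.0]
force: [0.1, -4.1, -1.9]
grip_width: 0.14
grip_force: 107.3
```

send_rows([
  [-0.0015,0,0,0,0,0],
  [-0.0015,0,0,0,0,0],
])

```text
t: 19.35
tcp_pos: [0.4997, 0.095, 0.0553]
tool_rot: [-0.698, 0.716, -0.0, 0.0]
force: [0.9, -2.8, -1.1]
grip_width: 0.146
grip_force: 107.3
```

send_rows([
  [-0.0015,0,0,0,0,0],
  [-0.0015,0,0,0,0,0],
])

```text
t: 19.6
tcp_pos: [0.4997, 0.0965, 0.0553]
tool_rot: [-0.698, 0.716, 0.0, 0.0]
force: [1.4, -3.7, -1.5]
grip_width: 0.141
grip_force: 107.3
```

send_rows([
  [-0.0015,0,0,0,0,0],
  [-0.0015,0,0,0,0,0],
])

```text
t: 19.85
tcp_pos: [0.4998, 0.098, 0.0553]
tool_rot: [-0.698, 0.716, -0.0, 0.0]
force: [0.6, -6.4, -2.5]
grip_width: 0.14
grip_force: 107.2
```

send_rows([
  [-0.0005,0,0,0,0,0],
  [0,0,0,0,0,0],
])

```text
t: 20.1
tcp_pos: [0.4997, 0.098, 0.0553]
tool_rot: [-0.698, 0.716, -0.0, -0.0]
force: [0.1, -4.5, -1.5]
grip_width: 0.144
grip_force: 107.2
```

send_rows([
  [-0.0008,0,0,0,0,0],
  [0,0,0,0,0,0],
])

```text
t: 20.35
tcp_pos: [0.4998, 0.0981, 0.0552]
tool_rot: [-0.698, 0.716, -0.0, -0.0]
force: [1.3, -6.6, -2.1]
grip_width: 0.142
grip_force: 107.2
```

send_rows([
  [-0.0008,0,0,0,0,0],
  [-0.0008,0,0,0,0,0],
  [0,0,0,0,0,0],
])

```text
t: 20.72
tcp_pos: [0.4997, 0.0983, 0.0551]
tool_rot: [-0.698, 0.716, -0.001, -0.001]
force: [0.0, -10.5, -2.1]
grip_width: 0.143
grip_force: 107.2
```

send_rows([
  [-0.0005,0,0,0,0,0],
  [0,0,0,0,0,0],
  [0,0,0,0,0,0],
  [0,0,0,0,0,0],
])

```text
t: 21.22
tcp_pos: [0.4998, 0.0983, 0.0551]
tool_rot: [-0.698, 0.716, -0.001, -0.001]
force: [0.6, -12.1, -2.9]
grip_width: 0.142
grip_force: 107.2
```

send_rows([
  [0,0,0,0,0,0],
  [0,0,0,0,0,0],
  [0,0,0,0,0,0],
  [0,0,0,0,0,0],
  [0,0,0,0,0,0],
  [0,0,0,0,0,0],
  [0,0,0,0,0,0],
  [0,0,0,0,0,0],
])

```text
t: 22.22
tcp_pos: [0.4997, 0.0983, 0.055]
tool_rot: [-0.698, 0.716, -0.001, -0.001]
force: [1.5, -11.7, -2.9]
grip_width: 0.144
grip_force: 107.2
```

```bash
python3 -c "
from h import *
st()"
```

```text
t 22.225 p [0.4997 0.0983 0.055 ] yaw -91.46 z [-4.0e-04 -2.8e-03 -1.0e+00] F [  1.49 -11.7   -2.92] T [-2.37 -0.18  0.13] w 0.14356963064379816 107.2308075428009 q [-0.06 -0.11 -0.48  1.2  -0.   -1.61]
```

send_rows([
  [0.003,0,0,0,0,0],
  [0.003,0,0,0,0,0],
  [0.002,0,0,0,0,0],
  [0,0,0,0,0,0],
  [0,0,0,0,0,0],
])

```text
t: 22.85
tcp_pos: [0.4997, 0.0958, 0.0553]
tool_rot: [-0.698, 0.716, 0.0, 0.0]
force: [0.5, 0.3, -0.2]
grip_width: 0.141
grip_force: 113.0
```

send_rows([
  [0,0,-0.004,0,0,0],
  [0,0,-0.008,0,0,0],
  [0,0,-0.012,0,0,0],
  [0,0,-0.016,0,0,0],
  [0,0,-0.02,0,0,0],
  [0,0,0,0,0,0],
])

```text
t: 23.6
tcp_pos: [0.5005, 0.0956, 0.0866]
tool_rot: [-0.698, 0.716, -0.001, 0.001]
force: [0.1, -0.5, -0.6]
grip_width: 0.142
grip_force: 113.3
```

```bash
python3 -c "
from h import *
st();snap('wrist','w4')"
```

```text
t 23.6 p [0.5005 0.0956 0.0866] yaw -91.4 z [ 1.9e-03 -1.0e-04 -1.0e+00] F [ 0.07 -0.49 -0.65] T [-0.02 -0.02  0.  ] w 0.1421868465961014 113.2849931716919 q [-0.07 -0.14 -0.45  1.26  0.   -1.61]
```

View pics/w4.png

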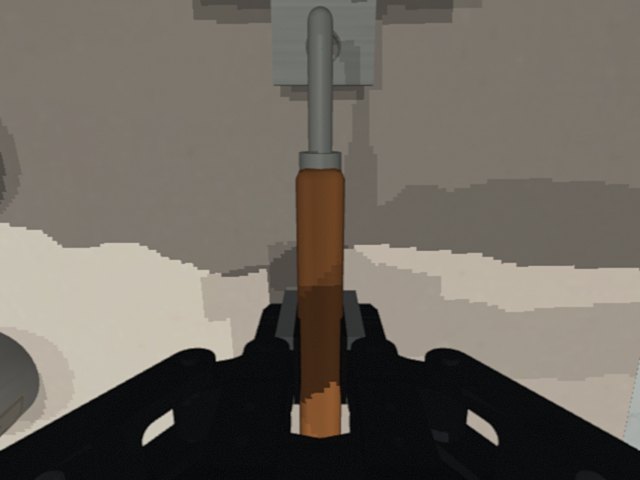

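send_rows([
  [0,0,-0.038,0,0,0],
  [0,0,-0.038,0,0,0],
  [0,0,0,0,0,-0.958],
  [0,0,0,0,0,-0.958],
  [0,0,0,0,0,-0.958],
  [0,0,0,0,0,-0.958],
  [-0.059,-0.0076,0,0,0,0],
  [-0.059,-0.0076,0,0,0,0],
  [-0.059,-0.0076,0,0,0,0],
  [-0.059,-0.0076,0,0,0,0],
  [-0.059,-0.0076,0,0,0,0],
  [-0.059,-0.0076,0,0,0,0],
  [-0.059,-0.0076,0,0,0,0],
  [-0.059,-0.0076,0,0,0,0],
  [0,0,0,0,0,0],
  [0,0,0,0,0,0],
  [0,0,0,0,0,0],
  [0,0,0,0,0,0],
])

```text
t: 25.9
tcp_pos: [0.4414, 0.3257, 0.1235]
tool_rot: [0.827, -0.563, 0.0, -0.0]
force: [0.9, -0.1, 0.0]
grip_width: 0.138
grip_force: 113.3
```

```bash
python3 -c "
from h import *
s,M=st();print('shares',M.T@(np.array([.4415,.326,.0537])-s['tcp_pos'])/.5)"
```

```text
t 25.9 p [0.4414 0.3257 0.1235] yaw -68.47 z [ 2.e-04  1.e-04 -1.e+00] F [ 0.87 -0.11  0.  ] T [ 0.07 -0.01  0.03] w 0.13825902165024356 113.27659964561462 q [ 0.4  -0.04 -0.28  1.33 -0.   -1.55]
shares [-0.00051563 -0.00032002  0.13958629]
```

send_rows([
  [-0.0005,-0.0003,0,0,0,0],
  [0,0,0.03,0,0,0],
  [0,0,0.03,0,0,0],
  [0,0,0.03,0,0,0],
  [0,0,0.02,0,0,0],
  [0,0,0.015,0,0,0],
  [0,0,0.007,0,0,0],
  [0,0,0.006,0,0,0],
  [0,0,0,0,0,0],
])

```text
t: 27.02
tcp_pos: [0.4413, 0.3266, 0.0544]
tool_rot: [0.827, -0.562, 0.0, -0.0]
force: [0.6, -0.5, -1.7]
grip_width: 0.145
grip_force: 113.3
```

```bash
python3 -c "
from h import *
st()"
```

```text
t 27.025 p [0.4413 0.3266 0.0544] yaw -68.42 z [ 3.e-04  2.e-04 -1.e+00] F [ 0.59 -0.48 -1.66] T [-0.03 -0.01 -0.02] w 0.14458484215148912 113.28081607818604 q [ 0.4   0.01 -0.36  1.2   0.   -1.55]
```

Nearly seated with no contact force; release, then rise.

send_rows([
  [0,0,0.001,0,0,0],
  [0,0,0,0,0,0],
])

```text
t: 27.28
tcp_pos: [0.4413, 0.3266, 0.054]
tool_rot: [0.827, -0.562, 0.0, -0.0]
force: [-0.2, 0.2, -1.9]
grip_width: 0.144
grip_force: 113.3
```

send_rows([
  [0,0,0,0,0,0],
  [0,0,0,0,0,0],
  [0,0,0,0,0,0],
  [0,0,0,0,0,0],
  [0,0,0,0,0,0],
  [0,0,0,0,0,0],
  [0,0,0,0,0,0],
  [0,0,-0.03,0,0,0],
  [0,0,-0.05,0,0,0],
  [0,0,-0.05,0,0,0],
  [0,0,-0.05,0,0,0],
  [0,0,-0.02,0,0,0],
  [0,0,0,0,0,0],
  [0,0,0,0,0,0],
  [0,0,0,0,0,0],
], hand=1)

```text
t: 29.15
tcp_pos: [0.4406, 0.3263, 0.1527]
tool_rot: [0.827, -0.562, -0.0, 0.001]
force: [-0.4, -0.6, 0.1]
grip_width: 0.998
grip_force: 0.0
```

```bash
python3 -c "
from h import *
st();snap('wrist','w5');snap('top','top2')
a=np.load('w5.npz')['c'][0:400,200:500];b=cv2.resize(np.load('top2.npz')['c'][225:295,335:435],None,fx=4,fy=4)
im=np.zeros((400,700,3),np.uint8);im[:,:300]=a;im[:280,300:]=b;cv2.imwrite('pics/fin.png',im)"
```

```text
t 29.15 p [0.4406 0.3263 0.1527] yaw -68.42 z [-1.5e-03 -6.0e-04 -1.0e+00] F [-0.42 -0.58  0.05] T [ 0.    0.01 -0.01] w 0.9976238284613423 0.0 q [ 0.4  -0.05 -0.24  1.38  0.   -1.55]
```

View pics/fin.png

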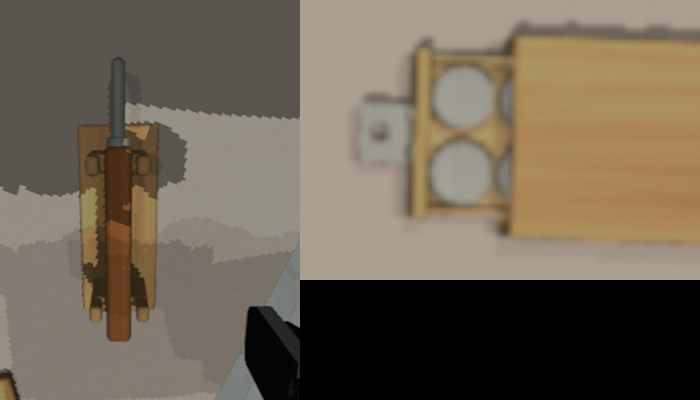

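The picture shows the hook back in both notches (handle from about (318,148) to (318,340) in the wrist view, as before). The tray is standing about 60 mm out.

```bash
python3 -c "
from cell import ctrl
print(ctrl.sign_off())"
```

```text
the job is handed in; nothing more can be done
None
```

I handed the job in at about 29 s: the tray was drawn out to its stop and held there at about 12 N for over a second, then left roughly 60 mm out. The hook is back in both notches of its rest; the sign-off gave no verdict.

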